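# Clamp the circuit board in the sloping holder

### The arm

A 6-joint arm with a two-finger parallel gripper is mounted at the origin on the work surface. World frame = base frame: x ahead of the robot, y to its left, z up, the work surface at z = 0. Lengths are in m, angles in degrees, forces in N, time in s.
With the tool pointing down it reaches from about 0.35 to 0.8 m from the base axis. Payload 7.3 kg.
Tool frame: the origin (TCP) lies at the very end of the fingers, on their centre line; the grasp point (between the pads) lies 19 mm behind it; z points along the fingers, y is the line along which they close (so a half turn about z gives the same grasp; the last joint's range is limited). The gripper opens to 85 mm and grips with 20 to 120 N. Pads are 22 mm wide; open, the fingers measure 114 mm over their backs; the gripper's body (76 mm by 85 mm) begins 54 mm behind the grasp point. The pads swing forward as they close: fully open they stand 13 mm farther back than shut.
Start: joints at [-73.052, 19.595, 87.324, -0, 73.075, -8.365], TCP at [0.224, -0.475, 0.231] pointing down, gripper open.
Joint ranges: [-145.02, 145.02], [-44.19, 115.74], [2.07, 154.8], [-57.11, 237.11], [16.16, 152.29], [-177.93, 177.93]. Speed limits (degrees/s): [147.25, 147.25, 180, 180, 180, 180].

### API

Orientations are given as [roll, pitch, yaw] about the fixed x, y, z axes, in that order (R = Rz(yaw) Ry(pitch) Rx(roll)).
In Python, from station import observe, optics, ctrl gives the robot as it stands.
- The arm moves only by the tool play_rows, never from a script. Its argument "increments" is a list of rows, each an object with "offset": the shift along the tool's x, y, z in mm, a list of three; "rot": the turn, a rotation vector about the tool's x, y, z in degrees, a list of three; "jaw": the finger opening in mm, from 0 to 85.4. In form: [{"offset": [dx, dy, dz], "rot": [ax, ay, az], "jaw": jaw}, ...]. A call has exactly 5 rows; each row is the pose to reach, as a shift and turn from the pose commanded when the call began, along the tool's axes at that moment; what a row does not reach only later rows make up. A row lasts 1/8 s, in which the tool goes at most 62.5 mm and 10.7 degrees, less where a joint would pass 70% of its speed; a pose out of reach is approached as far as the arm can. A call with a gripper value outside its range is refused whole. The fingers move at their own pace and stop on an object; the grip force is fixed at half the most. Time passes only in rows, so rows that repeat a pose let the fingers close, or fill a call up. It gives the time, the measured TCP pose, the force, the opening and the grip force at its end, in the units of the state.
- observe(): the state, without advancing time (a new reading comes with each control period).
- optics.snapshot(name): name is "scene" or "top" or "wrist"; returns (picture, depth): 384x512x3 uint8, red, green, blue; 384x512 float32, m along the optical axis (not along the pixel's ray), 0 where there is no reading.
- optics.get_calibration(name): a dict with "fx", "fy", "cx", "cy" (pixels), "rvec" (rotation vector, rad) and "tvec" (3), from world to camera coordinates, as OpenCV has them; the wrist camera has in their place "hand_eye" (4x4, takes a point from camera to tool coordinates, whose origin is the TCP and whose axes are the flange's). Camera axes: x right, y down, z forward; pixel columns grow to the right and rows downward; lengths in m; the calibration is good to about 2 mm. A picture is of the moment at which its call begins: read the wrist's pose just before it. get_calibration takes no time and is no camera call.
- ctrl.hand_in(): hands the job in; it is judged then, once.
The state is a dict: "clock": time; "joints": joint angles; "joint_vel": joint speeds; "effort": joint torques, N m; "eef_pos": TCP position; "eef_rot": TCP orientation; "wrist_force": force on the tool from outside, world axes, zero at the start; "ft_torque": the same for the moment, N m; "opening": finger opening in m; "grasp_force": force on a finger pad.
Only numpy, scipy, OpenCV 4.12 (cv2) and the standard library are available. Lean on these libraries where they do the work, as an engineer would, in place of code of your own. Each camera call takes 0.05 s, during which the arm holds its last target. There are 200 camera calls.

### The job

Slide the clamp bar of the sloping board holder all the way down the slope until it is home on the edge of the circuit board; then turn its middle wing knob clockwise to the end stop, and after that the two outer knobs, in either order, fully to theirs. Keep the gripper off the circuit board itself, and leave the things lying around the holder where they are.

Things in the scene. Friction and masses are not known exactly. Their poses are not given: they have to be found in the camera images.
- holder: Fixed board holder: steel base plate 190 x 250 mm carrying a grey deck 200 mm long and 250 mm wide that slopes 25 degrees, low edge (47 mm high) towards the robot, high edge 132 mm high. Origin: centre of its underside on the table. x: horizontally towards the high edge; y: along the width; z: up. Guides 14 mm high run up the slope at both sides.
- board: Bare circuit board, dark green, 76 mm along the slope x 150 mm wide x 5 mm thick with parts up to 3 mm high on it, lying on the lower half of the deck. Fixed; not to be touched by the gripper. Origin: centre of its underside; x up the slope, z square off the deck.
- clamp_mid (a point): Centre of the top face of the clamp bar, an aluminium bar 216 mm wide across the deck, 40 mm along the slope, its top face 18 mm above the deck. x: up the slope; y: along the bar; z: square off the deck. The bar's three knobs stand on its centre line at y = +80 (left), 0 and -80 mm (right) and ride with it.
- clamp (a joint): Slide of the clamp bar in m, growing down the slope (along -x of clamp_mid): home on the board at 0.045 (a hard stop), starts between 0 and 0.02. Even friction of about 6 N, stays where it is left; it may be pushed by its edge or drawn by a knob.
- knob_mid_grip (a point): Grip point of the middle wing knob of the clamp bar: on the knob's axis, 30 mm above the bar's top face, 10 mm below the top of the wing. Wing: a black upright blade 44 mm long, 12 mm thick, from 10 to 40 mm above the bar, over a steel washer 30 mm across and 6 mm high. Site z: along the knob's axis, square off the sloping bar (25 degrees from vertical); x: along the blade; y: across its 12 mm.
- knob_mid (a joint): Turn of the middle knob, rad: grows clockwise as seen from above the slope; the end stop (tight) is at 2.0, where the blade lies in line with the bar's length. Starts 0.6 to 1.2, its blade across or askew to the bar. Even friction of about 0.12 N m, no spring.
- knob_left_grip (a point): Grip point of the left (holder's +y side) wing knob of the clamp bar: on the knob's axis, 30 mm above the bar's top face, 10 mm below the top of the wing. Wing: a black upright blade 44 mm long, 12 mm thick, from 10 to 40 mm above the bar, over a steel washer 30 mm across and 6 mm high. Site z: along the knob's axis, square off the sloping bar (25 degrees from vertical); x: along the blade; y: across its 12 mm.
- knob_left (a joint): Turn of the left knob, rad: grows clockwise as seen from above the slope; the end stop (tight) is at 2.0, where the blade lies in line with the bar's length. Starts 0.6 to 1.2, its blade across or askew to the bar. Even friction of about 0.12 N m, no spring.
- knob_right_grip (a point): Grip point of the right (holder's -y side) wing knob of the clamp bar: on the knob's axis, 30 mm above the bar's top face, 10 mm below the top of the wing. Wing: a black upright blade 44 mm long, 12 mm thick, from 10 to 40 mm above the bar, over a steel washer 30 mm across and 6 mm high. Site z: along the knob's axis, square off the sloping bar (25 degrees from vertical); x: along the blade; y: across its 12 mm.
- knob_right (a joint): Turn of the right knob, rad: grows clockwise as seen from above the slope; the end stop (tight) is at 2.0, where the blade lies in line with the bar's length. Starts 0.6 to 1.2, its blade across or askew to the bar. Even friction of about 0.12 N m, no spring.
- multimeter: Bystander: loose multimeter 175 x 90 x 38 mm lying on the table; origin: centre of its underside.
- phone: Bystander: loose phone 150 x 73 x 9 mm lying on the table; origin: centre of its underside.
- solder_reel: Bystander: loose solder reel, 60 mm across, 40 mm high, beside the holder; origin: centre of its underside.
- flux_jar: Bystander: loose jar, 56 mm across, 45 mm high, beside the holder; origin: centre of its underside.
- screwdriver: Bystander: loose screwdriver, 200 mm long and 26 mm thick, lying on the table in front of the holder; origin: under its middle.
- cup: Bystander: loose paper cup, 72 mm across, 85 mm high; origin: centre of its underside.
- parts_tray: Bystander: loose parts tray 90 x 120 x 22 mm; origin: centre of its underside.

How it is judged:
By the outcome, as a careful person would: the job done as asked, in the order asked, and still so for the second after the job is handed in, with the robot touching nothing.
It also fails if it takes over 54 s, if anything falls off the work surface, if the arm or the gripper's body presses on something with over 40 N, if the wrist force passes 120 N, or if a joint passes its speed limit or range.

## Working session

There is one attempt and no reset: what is moved stays moved. The work goes in short steps, Python scripts to look and compute and a tool call to move; the robot and the scene stay as the last step left them, time stands still between calls to the robot, and variables do not carry over. Pictures are saved under pics/ and viewed, at most 10 in all, crops included, and the job is handed in when it is done.

Besides the shell and the picture viewer there is one more tool, called after "Emit:" as name([rows], argument=value, ...), one row to a line, values as JSON. play_rows: Moves the arm, as the interface text tells. Its arguments: {"type":"object","properties":{"increments":{"type":"array","items":{"type":"object","properties":{"offset":{"type":"array","items":{"type":"number"}},"rot":{"type":"array","items":{"type":"number"}},"jaw":{"type":"number"}}}}},"required":["increments"]}

```bash
mkdir -p pics; ls
cat > h.py <<'E'
import numpy as np, cv2
from scipy.spatial.transform import Rotation as R
from station import observe, optics, ctrl
def extr(name,s=None):
    c=optics.get_calibration(name)
    K=np.array([[c['fx'],0,c['cx']],[0,c['fy'],c['cy']],[0,0,1]])
    if 'hand_eye' in c:
        H=np.eye(4);H[:3,:3]=R.from_euler('xyz',s['eef_rot'],degrees=True).as_matrix();H[:3,3]=s['eef_pos']
        T=H@np.array(c['hand_eye'])
    else:
        A=np.eye(4);A[:3,:3]=cv2.Rodrigues(np.array(c['rvec'],float))[0];A[:3,3]=np.ravel(c['tvec']);T=np.linalg.inv(A)
    return K,T
def cloud(name):
    s=observe();K,T=extr(name,s);im,d=optics.snapshot(name)
    v,u=np.mgrid[:d.shape[0],:d.shape[1]]
    P=np.stack([(u-K[0,2])/K[0,0]*d,(v-K[1,2])/K[1,1]*d,d],-1)
    W=P@T[:3,:3].T+T[:3,3]; W[d==0]=np.nan
    return im,d,W,K,T
E
python3 - <<'E'
from h import *
print(observe())
for n in ('scene','top'):
    im,d,W,K,T=cloud(n); cv2.imwrite(f'pics/{n}.png',im[:,:,::-1]); np.savez(f'{n}.npz',im=im,W=W,K=K,T=T); print(n,T.round(3))
E
```

```text
pics
{'clock': 0.0, 'joints': array([-7.30506214e+01,  1.96371817e+01,  8.73769486e+01, -5.85332000e-04,
        7.30749502e+01, -8.36413702e+00]), 'joint_vel': array([-0.02147141,  0.06499173,  0.03672952,  0.10190786, -0.04305564,
       -0.06200776]), 'effort': array([ 6.47089582e-04, -4.33671999e+01, -2.46010745e+01, -4.84183727e-05,
        7.82723946e-03,  1.49061862e-05]), 'eef_pos': array([ 0.22438292, -0.47419123,  0.23062093]), 'eef_rot': array([-1.79911786e+02, -1.24042107e-02,  2.53136769e+01]), 'wrist_force': array([-0.02548785, -0.03198558, -1.35511897]), 'ft_torque': array([-0.00367652,  0.05392301,  0.02552553]), 'grasp_force': 0.0, 'opening': 0.08555708867533127}
scene [[-0.228  0.845 -0.484  1.176]
 [ 0.974  0.203 -0.105  0.154]
 [ 0.009 -0.495 -0.869  1.209]
 [ 0.     0.     0.     1.   ]]
top [[ 0.017 -0.99   0.14   0.359]
 [-1.    -0.018 -0.01   0.016]
 [ 0.012 -0.139 -0.99   1.39 ]
 [ 0.     0.     0.     1.   ]]
```

View pics/scene.png

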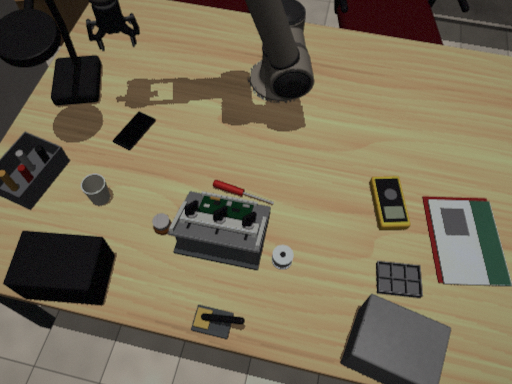

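View pics/top.png

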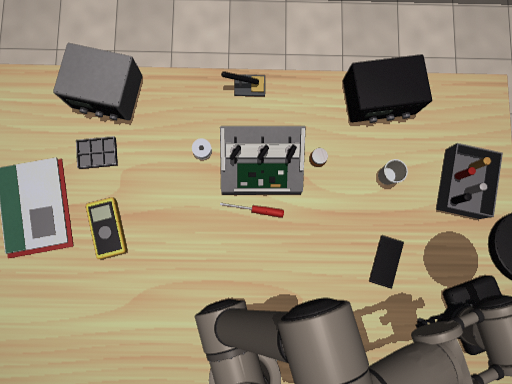

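The top view shows the holder at (220–305, 126–194). The white bar lies along row ~150 with the knobs at columns 236, 263 and 291, and the green board is below it at (237–288, 163–188).

Run:
```python
from h import *
z=np.load('top.npz');im=z['im'].astype(int);W=z['W']
sl=(slice(120,200),slice(212,314))
I=im[sl];w=W[sl]
br=(I.min(-1)>190)
n,l,st,c=cv2.connectedComponentsWithStats(br.astype(np.uint8))
for i in range(1,n):
    if st[i,4]>15: print('bright',st[i]+[212,120,0,0,0],np.nanmedian(w[l==i],0).round(4))
g=(I[...,1]>I[...,0]+15)&(I[...,1]>I[...,2]+15)
cnt=np.argwhere(g); pg=w[g]
print('board',g.sum(),np.nanmedian(pg,0).round(4)); r=cv2.minAreaRect((pg[~np.isnan(pg[:,0])][:,:2]*1000).astype(np.float32));print(r)
# holder: anything above 30mm
hm=(w[...,2]>0.04)&(np.abs(w[...,0]-np.nanmedian(pg[:,0]))<.25)
n,l,st,c=cv2.connectedComponentsWithStats(hm.astype(np.uint8))
for i in range(1,n):
  if st[i,4]>30:
    p=w[l==i]; print('tall',st[i],cv2.minAreaRect((p[:,:2]*1000).astype(np.float32)),p[:,2].max().round(3))
big=np.argmax(st[1:,4])+1
m=(l==big)
# plane fit of grey deck behind bar & guides: fit robustly
bp=w[br&m]; A=np.c_[bp[:,:2],np.ones(len(bp))];k=np.linalg.lstsq(A,bp[:,2],rcond=None)[0];print('barplane',k,'slope',np.degrees(np.arctan(np.hypot(*k[:2]))),'yaw',np.degrees(np.arctan2(k[1],k[0])))
print('bar rect',cv2.minAreaRect((bp[:,:2]*1000).astype(np.float32)))
dk=(I.max(-1)<60)&m
n,l,st,c=cv2.connectedComponentsWithStats(dk.astype(np.uint8))
for i in range(1,n):
    if st[i,4]>8: print('dark',st[i],np.nanmedian(w[l==i],0).round(4),np.nanmax(w[l==i][:,2]))
cv2.imwrite('pics/c.png',cv2.resize(im[sl].astype(np.uint8)[:,:,::-1],None,fx=7,fy=7,interpolation=cv2.INTER_CUBIC))
```

```text
bright [262 190  28   1  28] [ 0.5591 -0.081   0.0614]
board 935 [ 0.6038 -0.0364  0.0749]
((601.5446166992188, -39.991302490234375), (68.4613037109375, 145.6956329345703), 1.235098123550415)
tall [   8    6   85   66 5505] ((647.400146484375, -37.805419921875), (181.60862731933594, 250.25120544433594), 1.1500238180160522) 0.167
barplane [ 0.49440252  0.02941872 -0.21288162] slope 26.34815654645718 yaw 3.405289087795563
bar rect ((641.0487060546875, -41.55516052246094), (167.56231689453125, 235.04196166992188), 1.2153592109680176)
dark [88 15  1 10 10] [ 0.7016 -0.1475  0.1186] 0.12028265241179326
dark [22 17  3  6 17] [0.6976 0.043  0.114 ] 0.11941798653676794
dark [49 17  3  6 15] [ 0.7001 -0.0365  0.1133] 0.12049695267941307
dark [77 17  2  6 12] [ 0.7015 -0.117   0.1162] 0.12422328993415577
dark [  14   25   73   43 1426] [ 0.6153 -0.036   0.0802] 0.16703729214928242
```

View pics/c.png

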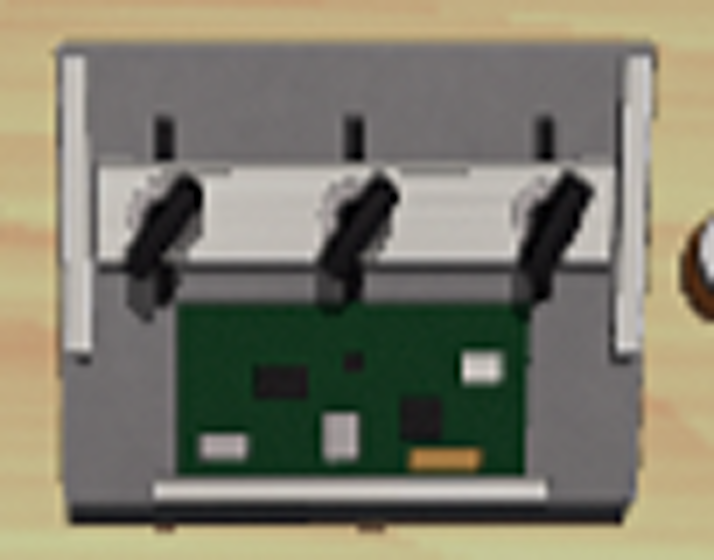

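The crop shows the bar clear of the board, with all three blades running from upper right to lower left. That leaves a clockwise turn of roughly 50–65° each. Next I'll measure them in the deck frame.

```bash
cat >> h.py <<'E'
YAW=1.25
Rd=R.from_euler('xyz',[0,-25,YAW],degrees=True).as_matrix()  # cols u,v,n
D0=np.array([0.6474,-0.0378,0.0895])
def deck(W): return (W-D0)@Rd
def world(p): return D0+Rd@np.array(p)
def goal(p,th):
    """tool pose: TCP at deck point p, tool x = -(blade dir), th = blade angle left to the bar line (deg)"""
    t=np.radians(th); x=Rd@np.array([-np.sin(t),np.cos(t),0]); z=-Rd[:,2]
    return world(p),np.stack([x,np.cross(z,x),z],1)
def inc(p,th,s=None):
    s=s or observe(); A=R.from_euler('xyz',s['eef_rot'],degrees=True).as_matrix()
    P,B=goal(p,th)
    print('offset',((P-s['eef_pos'])@A*1000).round(1),'rot',np.degrees(R.from_matrix(A.T@B).as_rotvec()).round(2),'target',P.round(3),'j',s['joints'].round(0))
E
cat > blades.py <<'E'
from h import *
def blades(name,W,im,lo=.05,hi=.062):
    q=deck(W); m=(q[...,2]>lo)&(q[...,2]<hi)&(abs(q[...,0])<.1)&(abs(q[...,1])<.125)&(im.astype(int).max(-1)<70)
    n,l,st,c=cv2.connectedComponentsWithStats(m.astype(np.uint8))
    for i in range(1,n):
        if st[i,4]>12:
            p=q[l==i]; r=cv2.minAreaRect((p[:,:2]*1000).astype(np.float32)); e=np.linalg.svd(p[:,:2]-p[:,:2].mean(0))[2][0]
            if e[0]<0:e=-e
            print(name,'blade',st[i,4],'rect',np.round(r[0],1),np.round(r[1],1),'th',np.degrees(np.arctan2(e[0],-e[1])).round(1),'nmax',p[:,2].max().round(4))
E
python3 - <<'E'
from h import *; from blades import blades
for n in ('top','scene'):
    z=np.load(n+'.npz');W=z['W'];im=z['im'];q=deck(W)
    inn=(abs(q[...,0])<.098)&(abs(q[...,1])<.12)&(q[...,2]>-.01)
    br=inn&(im.min(-1)>150)&(abs(q[...,1])<.1)&(q[...,2]>.01)&(q[...,0]>-.03); b=q[br]
    gr=inn&(im.max(-1)<150)&(im.min(-1)>80)&(abs(q[...,2])<.01)&(q[...,0]>.05); 
    print(n,'bar n',np.median(b[:,2]).round(4),'u',np.percentile(b[:,0],[2,50,98]).round(4),'v',np.percentile(b[:,1],[1,99]).round(4),'deck n',np.median(q[gr][:,2]).round(4),gr.sum())
    i=im.astype(int);g=inn&(i[...,1]>i[...,0]+15)&(i[...,1]>i[...,2]+15); print('board',np.percentile(q[g],[1,50,99],axis=0).round(4).tolist())
    blades(n,W,im)
print(np.array(optics.get_calibration('wrist')['hand_eye']).round(3))
inc([.02,0,.15],55)
E
```

```text
top bar n 0.0184 u [0.0127 0.0312 0.0491] v [-0.0986  0.0999] deck n 0.0002 1167
board [[-0.0858, -0.0727, -0.0015], [-0.0452, 0.0025, 0.0051], [-0.0132, 0.0715, 0.0106]]
top blade 65 rect [31.3  0.1] [12.5 43. ] th 56.8 nmax 0.0619
top blade 62 rect [ 31.5 -79.5] [12.1 42.8] th 62.1 nmax 0.0619
top blade 64 rect [32.  79.9] [12.  42.4] th 55.5 nmax 0.0619
scene bar n 0.0164 u [0.043  0.0474 0.0517] v [-0.0896  0.0977] deck n -0.0013 993
board [[-0.0849, -0.0744, -0.0001], [-0.0472, 0.0094, 0.0034], [-0.0108, 0.0692, 0.0069]]
scene blade 66 rect [ 33.6 -79.6] [14.4 44.6] th 62.9 nmax 0.0601
scene blade 62 rect [34.7  0. ] [12.5 42.8] th 57.4 nmax 0.0597
scene blade 64 rect [34.2 80.3] [13.3 44.1] th 52.3 nmax 0.0591
[[-0.001 -0.957 -0.288  0.075]
 [ 1.    -0.001  0.    -0.   ]
 [-0.    -0.288  0.957 -0.143]
 [ 0.     0.     0.     1.   ]]
offset [ 527.7 -232.2   -2.8] rot [ -30.14    2.79 -118.7 ] target [ 0.602 -0.039  0.234] j [-73.  20.  87.   0.  73.  -8.]
```

```bash
python3 -c "
from h import *
inc([.032,0,.110],57)"
```

```text
offset [ 553.  -220.8   28.4] rot [ -30.38    2.28 -120.65] target [ 0.63  -0.038  0.203] j [-73.  20.  87.   0.  73.  -8.]
```

Emit:
play_rows([
  {"offset": [55,-24,0],"rot": [-2.6,0.2,-10],"jaw": 50},
  {"offset": [110,-48,0],"rot": [-5.2,0.5,-20],"jaw": 50},
  {"offset": [165,-72,0],"rot": [-7.8,0.7,-30],"jaw": 50},
  {"offset": [220,-96,0],"rot": [-10.4,1,-40],"jaw": 50},
  {"offset": [275,-120,0],"rot": [-13,1.2,-50],"jaw": 50},
])

```text
clock: 0.72
eef_pos: [0.4227, -0.2468, 0.2312]
eef_rot: [168.0, 4.3, 75.4]
wrist_force: [1.0, -0.1, 0.6]
opening: 0.0498
grasp_force: 0.0
```

```bash
python3 -c "
from h import *
inc([.032,0,.110],57)"
```

```text
offset [255.6 142.8  39.8] rot [-17.27   1.65 -70.3 ] target [ 0.63  -0.038  0.203] j [-40.   9. 103.   2.  55. -27.]
```

Emit:
play_rows([
  {"offset": [40,22,0],"rot": [-2.5,0.2,-10],"jaw": 50},
  {"offset": [80,44,0],"rot": [-5,0.4,-20],"jaw": 50},
  {"offset": [120,66,0],"rot": [-7.4,0.7,-30],"jaw": 50},
  {"offset": [160,90,5],"rot": [-9.8,1,-40],"jaw": 50},
  {"offset": [200,112,15],"rot": [-12.3,1.2,-50],"jaw": 50},
])

```text
clock: 1.35
eef_pos: [0.5832, -0.0829, 0.2249]
eef_rot: [164.2, 15.9, 124.9]
wrist_force: [0.4, -0.7, 0.6]
opening: 0.0504
grasp_force: 0.0
```

```bash
python3 -c "
from h import *
inc([.032,0,.110],57)"
```

```text
offset [15.7 56.3 35.4] rot [ -4.95   0.49 -20.27] target [ 0.63  -0.038  0.203] j [-17.  15.  98.   4.  44. -57.]
```

Emit:
play_rows([
  {"offset": [5,19,12],"rot": [-1.6,0.1,-6.7],"jaw": 50},
  {"offset": [10,38,24],"rot": [-3.3,0.3,-13.5],"jaw": 50},
  {"offset": [15.7,56.3,35.4],"rot": [-4.95,0.5,-20.3],"jaw": 50},
  {"offset": [15.7,56.3,35.4],"rot": [-4.95,0.5,-20.3],"jaw": 50},
  {"offset": [15.7,56.3,35.4],"rot": [-4.95,0.5,-20.3],"jaw": 50},
])

```text
clock: 1.98
eef_pos: [0.6287, -0.0401, 0.2025]
eef_rot: [165.7, 20.6, 145.2]
wrist_force: [0.3, 0.5, -0.0]
opening: 0.0498
grasp_force: 0.0
```

Run:
```python
from h import *; from blades import blades
im,d,W,K,T=cloud('wrist'); cv2.imwrite('pics/w1.png',im[:,:,::-1]); blades('w',W,im); blades('w2',W,im,.04,.07)
q=deck(W);b=(im.min(-1)>150)&(abs(q[...,1])<.1)&(abs(q[...,2]-.018)<.006); print(np.nanmedian(q[b],0),np.percentile(q[b][:,0],[2,98]))
inc([.032,0,.030],57)
```

```text
w blade 664 rect [30.9 77.6] [11.9 43.2] th 53.8 nmax 0.0602
w blade 470 rect [30.4 -1.1] [11.  42.3] th 55.5 nmax 0.0603
w blade 363 rect [ 22.4 -76.5] [11.3 24.2] th 52.8 nmax 0.0602
w2 blade 877 rect [31.  77.7] [12.  43.2] th 53.3 nmax 0.0602
w2 blade 513 rect [30.4 -1. ] [11.2 42.3] th 55.1 nmax 0.0603
w2 blade 466 rect [ 22.3 -76.4] [11.3 24.6] th 53.9 nmax 0.0602
[0.02710808 0.02067096 0.01834153] [-0.09288442  0.04994008]
offset [ 0.2  2.5 80.6] rot [-0.13 -0.02 -0.43] target [ 0.664 -0.037  0.13 ] j [-14.  20.  96.  10.  40. -78.]
```

View pics/w1.png

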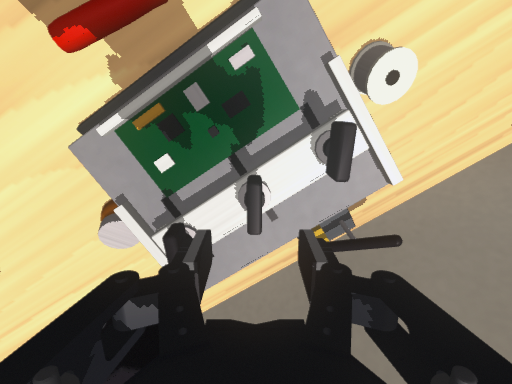

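Wrist view: the middle blade is at about (255, 205), upright in the image and centred between the open fingers. The right blade is at (175, 240) and the left at (342, 150), both clear of them. I'll descend and grip.

Emit:
play_rows([
  {"offset": [0.3,0.7,25],"rot": [0,0,0.2],"jaw": 50},
  {"offset": [0.7,1.5,50],"rot": [0,0,0.2],"jaw": 50},
  {"offset": [0.7,1.5,70],"rot": [-0.1,0,0.2],"jaw": 50},
  {"offset": [0.7,1.5,80.5],"rot": [-0.1,0,0.2],"jaw": 50},
  {"offset": [0.7,1.5,80.5],"rot": [-0.1,0,0.2],"jaw": 30},
])

```text
clock: 2.65
eef_pos: [0.6631, -0.0376, 0.1291]
eef_rot: [165.6, 20.5, 145.1]
wrist_force: [0.1, -0.5, -0.3]
opening: 0.0331
grasp_force: 0.0
```

Run:
```python
from h import *
s=observe(); print(deck(s['eef_pos']).round(4)); inc([.031,-.0005,.030],56.3)
for n in ['wrist']:
    im,d=optics.snapshot(n); cv2.imwrite('pics/w2.png',im[:,:,::-1])
```

```text
[ 0.0309 -0.0002  0.0293]
offset [-0.2 -0.3 -0.7] rot [-0.02 -0.08  0.16] target [ 0.663 -0.038  0.13 ] j [-13.  28.  96.  11.  32. -79.]
```

View pics/w2.png

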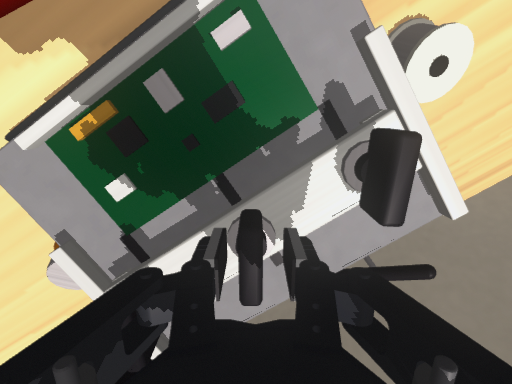

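The middle blade at (252, 255) stands centred between the pads (222 and 290). Closing now.

Emit:
play_rows([
  {"offset": [0,-0.5,-0.5],"rot": [0,0,0.2],"jaw": 20},
  {"offset": [0,-0.5,-0.5],"rot": [0,0,0.2],"jaw": 8},
  {"offset": [0,-0.5,-0.5],"rot": [0,0,0.2],"jaw": 8},
  {"offset": [0,-0.5,-0.5],"rot": [0,0,0.2],"jaw": 8},
  {"offset": [0,-0.5,-0.5],"rot": [0,0,0.2],"jaw": 8},
])

```text
clock: 3.32
eef_pos: [0.662, -0.0396, 0.1306]
eef_rot: [165.6, 20.6, 144.9]
wrist_force: [-4.7, -6.7, 0.3]
opening: 0.0128
grasp_force: 58.6
```

Run:
```python
from h import *
s=observe(); print(s['ft_torque'],s['opening'],s['grasp_force']); print(deck(s['eef_pos']).round(4)); inc([.011,-.0002,.030],56.3); inc([.031,-.0002,.030],56.3)
```

```text
[-1.26602296  0.8830605  -0.50453396] 0.012758577216732249 58.56663644313812
[ 0.0306 -0.0021  0.0311]
offset [17.3 -9.3  1.1] rot [-0.1   0.01 -0.01] target [ 0.645 -0.038  0.121] j [-13.  28.  96.  11.  32. -79.]
offset [0.7 1.8 1.1] rot [-0.1   0.01 -0.01] target [ 0.663 -0.038  0.13 ] j [-13.  28.  96.  11.  32. -79.]
```

Emit:
play_rows([
  {"offset": [2.5,-3.5,0],"rot": [0,0,0],"jaw": 8},
  {"offset": [6,-6,0],"rot": [0,0,0],"jaw": 8},
  {"offset": [10,-8.5,0],"rot": [0,0,0],"jaw": 8},
  {"offset": [14,-11,0],"rot": [0,0,0],"jaw": 8},
  {"offset": [16,-12.3,0],"rot": [0,0,0],"jaw": 8},
])

```text
clock: 3.95
eef_pos: [0.6448, -0.0401, 0.1225]
eef_rot: [165.4, 20.7, 144.9]
wrist_force: [1.5, -2.9, 5.9]
opening: 0.0127
grasp_force: 59.8
```

Run:
```python
from h import *
s=observe(); print(deck(s['eef_pos']).round(4),'F deck',(s['wrist_force']@Rd).round(1),(s['ft_torque']@Rd).round(2))
```

```text
[ 0.0116 -0.0022  0.031 ] F deck [ 3.8 -2.9  4.7] [-0.3  -0.44  0.01]
```

Emit:
play_rows([
  {"offset": [1.7,-1.1,0],"rot": [0,0,0],"jaw": 8},
  {"offset": [3.3,-2.2,0],"rot": [0,0,0],"jaw": 8},
  {"offset": [5,-3.3,0],"rot": [0,0,0],"jaw": 8},
  {"offset": [6.6,-4.4,0],"rot": [0,0,0],"jaw": 8},
  {"offset": [8.3,-5.5,0],"rot": [0,0,0],"jaw": 8},
])

```text
clock: 4.58
eef_pos: [0.6378, -0.0403, 0.1194]
eef_rot: [165.3, 20.9, 144.8]
wrist_force: [13.0, 1.3, 2.3]
opening: 0.0127
grasp_force: 58.7
```

Run:
```python
from h import *
s=observe(); print(deck(s['eef_pos']).round(4),'F deck',(s['wrist_force']@Rd).round(1),(s['ft_torque']@Rd).round(2))
```

```text
[ 0.0039 -0.0023  0.0312] F deck [12.8  1.  -3.4] [ 0.21 -1.92  0.03]
```

Emit:
play_rows([
  {"offset": [0.8,-0.5,0],"rot": [0,0,0],"jaw": 8},
  {"offset": [1.7,-1.1,0],"rot": [0,0,0],"jaw": 8},
  {"offset": [2.5,-1.6,0],"rot": [0,0,0],"jaw": 8},
  {"offset": [3.3,-2.2,0],"rot": [0,0,0],"jaw": 8},
  {"offset": [3.3,-2.2,0],"rot": [0,0,0],"jaw": 8},
])

```text
clock: 5.2
eef_pos: [0.6375, -0.0404, 0.1195]
eef_rot: [165.1, 21.3, 144.7]
wrist_force: [21.7, 3.8, -1.9]
opening: 0.0129
grasp_force: 58.7
```

Run:
```python
from h import *
s=observe(); print(deck(s['eef_pos']).round(4),'F deck',(s['wrist_force']@Rd).round(1),(s['ft_torque']@Rd).round(2))
```

```text
[ 0.0037 -0.0024  0.0313] F deck [ 18.9   3.3 -10.9] [ 0.6  -3.17  0.02]
```

Force rises and the motion stops after ~27 mm of travel, so the bar is home. Turning the middle knob.

Emit:
play_rows([
  {"offset": [-2.5,1.7,0],"rot": [0,0,8],"jaw": 8},
  {"offset": [-2.5,1.7,0],"rot": [0,0,18],"jaw": 8},
  {"offset": [-2.5,1.7,0],"rot": [0,0,28],"jaw": 8},
  {"offset": [-2.5,1.7,0],"rot": [0,0,38],"jaw": 8},
  {"offset": [-2.5,1.7,0],"rot": [0,0,48],"jaw": 8},
])

```text
clock: 5.82
eef_pos: [0.6378, -0.0402, 0.1194]
eef_rot: [154.8, 3.5, 98.4]
wrist_force: [13.1, 1.9, 2.4]
opening: 0.0128
grasp_force: 59.8
```

Run:
```python
from h import *
s=observe(); print(deck(s['eef_pos']).round(4),'F deck',(s['wrist_force']@Rd).round(1),(s['ft_torque']@Rd).round(2)); inc([.0037,-.0023,.031],0)
```

```text
[ 0.0039 -0.0022  0.0312] F deck [12.9  1.6 -3.4] [ 0.21 -1.92  0.12]
offset [-0.  -0.3  0.2] rot [0.45 0.12 7.98] target [ 0.638 -0.04   0.119] j [-14.  27. 101.  13.  28. -33.]
```

Emit:
play_rows([
  {"offset": [0,0,0],"rot": [0,0,5],"jaw": 8},
  {"offset": [0,0,0],"rot": [0,0,9],"jaw": 8},
  {"offset": [0,0,0],"rot": [0,0,11],"jaw": 8},
  {"offset": [0,0,0],"rot": [0,0,13],"jaw": 8},
  {"offset": [0,0,0],"rot": [0,0,13],"jaw": 8},
])

```text
clock: 6.45
eef_pos: [0.6379, -0.0402, 0.1195]
eef_rot: [154.6, -1.9, 87.0]
wrist_force: [12.5, 1.5, 2.2]
opening: 0.0129
grasp_force: 60.3
```

Run:
```python
from h import *
s=observe(); print(deck(s['eef_pos']).round(4),'F deck',(s['wrist_force']@Rd).round(1),(s['ft_torque']@Rd).round(2)); inc([.0037,-.0023,.031],0)
```

```text
[ 0.004  -0.0022  0.0312] F deck [12.3  1.2 -3.3] [ 0.23 -1.91  0.32]
offset [-0.1 -0.3  0.2] rot [ 0.46  0.08 -4.68] target [ 0.638 -0.04   0.119] j [-14.  27. 101.  13.  28. -21.]
```

Emit:
play_rows([
  {"offset": [0,0,0],"rot": [0,0,2],"jaw": 8},
  {"offset": [0,0,0],"rot": [0,0,4],"jaw": 8},
  {"offset": [0,0,0],"rot": [0,0,4],"jaw": 8},
  {"offset": [0,0,0],"rot": [0,0,4],"jaw": 8},
  {"offset": [0,0,0],"rot": [0,0,4],"jaw": 8},
])

```text
clock: 7.08
eef_pos: [0.638, -0.0402, 0.1196]
eef_rot: [154.8, -3.6, 83.5]
wrist_force: [12.2, 1.4, 1.6]
opening: 0.0131
grasp_force: 70.7
```

Run:
```python
from h import *
s=observe(); print(deck(s['eef_pos']).round(4),'F deck',(s['wrist_force']@Rd).round(1),(s['ft_torque']@Rd).round(2)); inc([.0037,-.0023,.031],0)
```

```text
[ 0.0041 -0.0022  0.0312] F deck [11.7  1.2 -3.7] [ 0.08 -1.89  0.94]
offset [-0.2 -0.4  0.2] rot [ 0.47  0.08 -8.53] target [ 0.638 -0.04   0.119] j [-14.  27. 101.  13.  28. -17.]
```

Torque climbs to 0.94 N m, so the end stop is reached. Releasing and lifting.

Emit:
play_rows([
  {"offset": [0,0,0],"rot": [0,0,0],"jaw": 36},
  {"offset": [0,0,0],"rot": [0,0,0],"jaw": 36},
  {"offset": [0,0,0],"rot": [0,0,0],"jaw": 36},
  {"offset": [0,0,-20],"rot": [0,0,0],"jaw": 40},
  {"offset": [0,0,-70],"rot": [0,0,0],"jaw": 45},
])

```text
clock: 7.7
eef_pos: [0.6033, -0.0403, 0.1782]
eef_rot: [155.6, -3.7, 83.3]
wrist_force: [0.9, -0.1, 1.0]
opening: 0.0451
grasp_force: 0.0
```

Run:
```python
from h import *; from blades import blades
s=observe(); print(deck(s['eef_pos']).round(4),s['wrist_force'])
for n in ('wrist','top'):
    im,d,W,K,T=cloud(n); blades(n,W,im)
print(observe()['eef_pos'])
inc([.0035,.078,.110],54)
```

```text
[-0.0025 -0.0015  0.099 ] [ 0.94414279 -0.059393    0.9792243 ]
wrist blade 961 rect [ 5.4 78.4] [12.  43.5] th 52.1 nmax 0.0606
wrist blade 864 rect [ 5.3 -0.8] [42.8 11.9] th 0.1 nmax 0.0603
wrist blade 869 rect [  5.1 -80.3] [12.1 43.2] th 63.6 nmax 0.0601
top blade 63 rect [ 5.3 80.2] [12.  43.5] th 56.1 nmax 0.0612
top blade 63 rect [  5.4 -79.7] [12.1 43.5] th 63.2 nmax 0.062
top blade 22 rect [ 6.7 12.6] [14.2 12.3] th 37.8 nmax 0.062
[ 0.60554113 -0.04091177  0.18469221]
offset [ 79.5 -10.8  -6.1] rot [  0.28   0.19 -62.69] target [0.602 0.039 0.191] j [-15.  19. 102.  11.  35. -15.]
```

Emit:
play_rows([
  {"offset": [16,-2,-10],"rot": [0,0,-10],"jaw": 45},
  {"offset": [32,-4,-10],"rot": [0,0,-20],"jaw": 45},
  {"offset": [48,-6,-8],"rot": [0,0,-30],"jaw": 45},
  {"offset": [64,-8,-6],"rot": [0,0,-40],"jaw": 45},
  {"offset": [80,-10,-6],"rot": [0,0,-50],"jaw": 45},
])

```text
clock: 8.43
eef_pos: [0.6022, 0.0406, 0.1856]
eef_rot: [160.9, 16.2, 130.1]
wrist_force: [-0.2, -0.3, 0.2]
opening: 0.0449
grasp_force: 0.0
```

Emit:
play_rows([
  {"offset": [0,0,0],"rot": [0,0,-7],"jaw": 45},
  {"offset": [0,0,0],"rot": [0,0,-12.7],"jaw": 45},
  {"offset": [0,0,0],"rot": [0,0,-12.7],"jaw": 45},
  {"offset": [0,0,0],"rot": [0,0,-12.7],"jaw": 45},
  {"offset": [0,0,0],"rot": [0,0,-12.7],"jaw": 45},
])

```text
clock: 9.05
eef_pos: [0.6027, 0.04, 0.1866]
eef_rot: [164.7, 19.9, 142.5]
wrist_force: [-0.9, -0.3, -0.7]
opening: 0.0452
grasp_force: 0.0
```

Run:
```python
from h import *; from blades import blades
im,d,W,K,T=cloud('wrist'); blades('w',W,im)
print(deck(observe()['eef_pos']))
inc([.0045,.078,.030],53.5)
```

```text
w blade 462 rect [ 4.9 78.5] [10.8 43.2] th 53.3 nmax 0.0604
w blade 113 rect [ 0.3 -7.5] [ 3.5 25.9] th 1.7 nmax 0.0589
w blade 69 rect [ 15.3 -84.9] [ 5.  14.5] th 14.0 nmax 0.0598
[0.00215964 0.0787306  0.10620743]
offset [-2.4  0.8 76.2] rot [-0.   -0.04  0.43] target [0.637 0.04  0.119] j [ -5.  19. 102.   5.  35. -63.]
```

Emit:
play_rows([
  {"offset": [-1.2,0.4,25],"rot": [0,0,0.4],"jaw": 45},
  {"offset": [-2.4,0.8,50],"rot": [0,0,0.4],"jaw": 45},
  {"offset": [-2.4,0.8,68],"rot": [0,0,0.4],"jaw": 40},
  {"offset": [-2.4,0.8,76],"rot": [0,0,0.4],"jaw": 35},
  {"offset": [-2.4,0.8,76],"rot": [0,0,0.4],"jaw": 30},
])

```text
clock: 9.72
eef_pos: [0.637, 0.0401, 0.1186]
eef_rot: [164.5, 19.8, 142.1]
wrist_force: [0.2, -0.2, -0.2]
opening: 0.0301
grasp_force: 0.0
```

Emit:
play_rows([
  {"offset": [0,0,0],"rot": [0,0,0],"jaw": 20},
  {"offset": [0,0,0],"rot": [0,0,0],"jaw": 8},
  {"offset": [0,0,0],"rot": [0,0,0],"jaw": 8},
  {"offset": [0,0,0],"rot": [0,0,0],"jaw": 8},
  {"offset": [0,0,0],"rot": [0,0,0],"jaw": 8},
])

```text
clock: 10.35
eef_pos: [0.6368, 0.0396, 0.1198]
eef_rot: [164.5, 19.9, 142.1]
wrist_force: [-3.4, -4.6, 3.6]
opening: 0.0129
grasp_force: 58.7
```

Run:
```python
from h import *
s=observe(); print(deck(s['eef_pos']).round(4),'F deck',(s['wrist_force']@Rd).round(1),(s['ft_torque']@Rd).round(2)); inc([.004,.078,.031],0)
```

```text
[0.0048 0.0776 0.0312] F deck [-1.6 -4.5  4.7] [-0.61  0.64  0.06]
offset [ 0.9 -0.1  0.2] rot [0.000e+00 2.000e-02 5.359e+01] target [0.636 0.04  0.119] j [ -5.  27. 101.   5.  27. -64.]
```

Emit:
play_rows([
  {"offset": [1.6,-1.2,0],"rot": [0,0,8],"jaw": 8},
  {"offset": [2.4,-1.8,0],"rot": [0,0,18],"jaw": 8},
  {"offset": [2.4,-1.8,0],"rot": [0,0,28],"jaw": 8},
  {"offset": [2.4,-1.8,0],"rot": [0,0,38],"jaw": 8},
  {"offset": [2.4,-1.8,0],"rot": [0,0,48],"jaw": 8},
])

```text
clock: 10.98
eef_pos: [0.6364, 0.0394, 0.1198]
eef_rot: [154.8, 2.3, 96.0]
wrist_force: [3.9, -3.5, 1.5]
opening: 0.0131
grasp_force: 58.7
```

Emit:
play_rows([
  {"offset": [0,0,0],"rot": [0,0,6],"jaw": 8},
  {"offset": [0,0,0],"rot": [0,0,10],"jaw": 8},
  {"offset": [0,0,0],"rot": [0,0,13],"jaw": 8},
  {"offset": [0,0,0],"rot": [0,0,13],"jaw": 8},
  {"offset": [0,0,0],"rot": [0,0,13],"jaw": 8},
])

```text
clock: 11.6
eef_pos: [0.6364, 0.0394, 0.1198]
eef_rot: [154.9, -3.1, 84.6]
wrist_force: [4.2, -2.8, 1.0]
opening: 0.0128
grasp_force: 64.8
```

Run:
```python
from h import *
s=observe(); print(deck(s['eef_pos']).round(4),'F deck',(s['wrist_force']@Rd).round(1),(s['ft_torque']@Rd).round(2)); inc([.004,.078,.031],0)
```

```text
[0.0043 0.0775 0.0314] F deck [ 4.2 -2.9 -0.8] [-0.56 -0.56  0.61]
offset [ 0.5 -0.4  0.4] rot [ 0.3   0.03 -7.27] target [0.636 0.04  0.119] j [ -5.  27. 101.   5.  27.  -3.]
```

Emit:
play_rows([
  {"offset": [0,0,0],"rot": [0,0,2],"jaw": 8},
  {"offset": [0,0,0],"rot": [0,0,3],"jaw": 8},
  {"offset": [0,0,0],"rot": [0,0,3],"jaw": 8},
  {"offset": [0,0,0],"rot": [0,0,3],"jaw": 36},
  {"offset": [0,0,0],"rot": [0,0,3],"jaw": 36},
])

```text
clock: 12.22
eef_pos: [0.6338, 0.0402, 0.1175]
eef_rot: [155.4, -4.4, 81.8]
wrist_force: [0.7, -0.4, -0.4]
opening: 0.0362
grasp_force: 0.0
```

Emit:
play_rows([
  {"offset": [0,0,0],"rot": [0,0,0],"jaw": 36},
  {"offset": [0,0,-20],"rot": [0,0,0],"jaw": 40},
  {"offset": [0,0,-60],"rot": [0,0,0],"jaw": 45},
  {"offset": [0,0,-80],"rot": [0,0,0],"jaw": 45},
  {"offset": [0,0,-80],"rot": [0,0,0],"jaw": 45},
])

```text
clock: 12.85
eef_pos: [0.6009, 0.0392, 0.1917]
eef_rot: [155.2, -4.4, 81.8]
wrist_force: [1.1, -0.2, -0.6]
opening: 0.0448
grasp_force: 0.0
```

Run:
```python
from h import *; from blades import blades
im,d,W,K,T=cloud('wrist'); blades('w',W,im); blades('w',W,im,.04,.07)
print(deck(observe()['eef_pos']))
inc([.0043,-.0815,.110],63)
```

```text
w blade 788 rect [ 5.4 79. ] [43. 12.] th 0.1 nmax 0.0604
w blade 612 rect [ 5.2 -0.4] [42.9 12.1] th 0.3 nmax 0.06
w blade 836 rect [ 5.4 79.1] [43.1 12. ] th 180.0 nmax 0.0604
w blade 696 rect [ 5.2 -0.2] [43.3 12.1] th 0.2 nmax 0.06
[0.00179017 0.07799318 0.11050162]
offset [-156.4   31.3    0.4] rot [ 3.000e-02 -1.000e-02 -7.342e+01] target [ 0.607 -0.12   0.191] j [ -5.  18. 102.   5.  35.   1.]
```

Left and middle knobs are both in line with the bar. On to the right knob.

Emit:
play_rows([
  {"offset": [-25,5,0],"rot": [0,0,-10],"jaw": 45},
  {"offset": [-55,11,0],"rot": [0,0,-20],"jaw": 45},
  {"offset": [-85,17,0],"rot": [0,0,-30],"jaw": 45},
  {"offset": [-120,24,0],"rot": [0,0,-40],"jaw": 45},
  {"offset": [-156.5,31.5,0],"rot": [0,0,-50],"jaw": 45},
])

```text
clock: 13.52
eef_pos: [0.6062, -0.1212, 0.1894]
eef_rot: [160.4, 15.6, 128.5]
wrist_force: [0.9, 0.3, -0.1]
opening: 0.0454
grasp_force: 0.0
```

Emit:
play_rows([
  {"offset": [0,0,0],"rot": [0,0,-10],"jaw": 45},
  {"offset": [0,0,0],"rot": [0,0,-20],"jaw": 45},
  {"offset": [0,0,0],"rot": [0,0,-23.4],"jaw": 45},
  {"offset": [0,0,0],"rot": [0,0,-23.4],"jaw": 45},
  {"offset": [0,0,0],"rot": [0,0,-23.4],"jaw": 45},
])

```text
clock: 14.15
eef_pos: [0.6064, -0.1202, 0.1903]
eef_rot: [168.0, 22.0, 151.8]
wrist_force: [0.3, -0.2, 0.7]
opening: 0.0452
grasp_force: 0.0
```

Run:
```python
from h import *; from blades import blades
im,d,W,K,T=cloud('wrist'); blades('w',W,im)
print(deck(observe()['eef_pos']))
inc([.0045,-.0815,.030],63)
```

```text
w blade 1255 rect [ 5.1 77.2] [44.4 12.3] th 179.9 nmax 0.0604
w blade 782 rect [ 4.8 -2.4] [43.  11.8] th 177.0 nmax 0.0603
w blade 403 rect [  4.2 -81.5] [11.7 42.7] th 62.2 nmax 0.06
[ 0.00396374 -0.08153358  0.10964988]
offset [-0.6  0.3 79.6] rot [ 0.01 -0.09 -0.08] target [ 0.641 -0.119  0.119] j [-24.  20.  99.  16.  40. -98.]
```

Emit:
play_rows([
  {"offset": [-0.5,0.3,25],"rot": [0,0,0.4],"jaw": 45},
  {"offset": [-0.6,0.3,50],"rot": [0,0,0.4],"jaw": 45},
  {"offset": [-0.6,0.3,70],"rot": [0,0,0.4],"jaw": 40},
  {"offset": [-0.6,0.3,79],"rot": [0,0,0.4],"jaw": 35},
  {"offset": [-0.6,0.3,79],"rot": [0,0,0.4],"jaw": 30},
])

```text
clock: 14.82
eef_pos: [0.6405, -0.1194, 0.1194]
eef_rot: [167.9, 21.9, 151.5]
wrist_force: [1.0, 0.0, -0.2]
opening: 0.0303
grasp_force: 0.0
```

Emit:
play_rows([
  {"offset": [0,0,0],"rot": [0,0,0],"jaw": 20},
  {"offset": [0,0,0],"rot": [0,0,0],"jaw": 8},
  {"offset": [0,0,0],"rot": [0,0,0],"jaw": 8},
  {"offset": [0,0,0],"rot": [0,0,0],"jaw": 8},
  {"offset": [0,0,0],"rot": [0,0,0],"jaw": 8},
])

```text
clock: 15.45
eef_pos: [0.6402, -0.1206, 0.1208]
eef_rot: [167.9, 22.1, 151.5]
wrist_force: [-2.7, -3.9, 0.6]
opening: 0.0125
grasp_force: 58.6
```

Run:
```python
from h import *
s=observe(); print(deck(s['eef_pos']).round(4),'F deck',(s['wrist_force']@Rd).round(1),(s['ft_torque']@Rd).round(2)); inc([.004,-.0815,.031],0)
```

```text
[ 0.0051 -0.0827  0.0322] F deck [-2.3 -3.9  1.7] [-0.72  0.66  0.03]
offset [1.5 0.5 1.2] rot [-2.000e-02  7.000e-02  6.259e+01] target [ 0.64  -0.119  0.119] j [ -22.   28.   98.   19.   31. -100.]
```

Emit:
play_rows([
  {"offset": [1.6,-0.8,0],"rot": [0,0,8],"jaw": 8},
  {"offset": [2.7,-1.4,0],"rot": [0,0,18],"jaw": 8},
  {"offset": [2.7,-1.4,0],"rot": [0,0,28],"jaw": 8},
  {"offset": [2.7,-1.4,0],"rot": [0,0,38],"jaw": 8},
  {"offset": [2.7,-1.4,0],"rot": [0,0,48],"jaw": 8},
])

```text
clock: 16.08
eef_pos: [0.6395, -0.121, 0.1206]
eef_rot: [155.5, 6.2, 104.1]
wrist_force: [4.8, -4.0, -1.8]
opening: 0.012
grasp_force: 58.9
```

Emit:
play_rows([
  {"offset": [0,0,0],"rot": [0,0,8],"jaw": 8},
  {"offset": [0,0,0],"rot": [0,0,15],"jaw": 8},
  {"offset": [0,0,0],"rot": [0,0,20],"jaw": 8},
  {"offset": [0,0,0],"rot": [0,0,23],"jaw": 8},
  {"offset": [0,0,0],"rot": [0,0,23],"jaw": 8},
])

```text
clock: 16.7
eef_pos: [0.6392, -0.121, 0.1205]
eef_rot: [155.0, -3.3, 83.7]
wrist_force: [4.8, -4.6, -1.6]
opening: 0.0124
grasp_force: 78.3
```

Run:
```python
from h import *
s=observe(); print(deck(s['eef_pos']).round(4),'F deck',(s['wrist_force']@Rd).round(1),(s['ft_torque']@Rd).round(2)); inc([.004,-.0815,.031],0)
```

```text
[ 0.0041 -0.083   0.0323] F deck [ 3.6 -4.7 -3.4] [-0.72 -0.22  1.07]
offset [ 1.5 -0.3  1.3] rot [ 0.24  0.16 -8.24] target [ 0.64  -0.119  0.119] j [-22.  28.  99.  19.  31. -29.]
```

Torque is 1.07 N m, so this knob is at its stop too. Releasing, lifting and checking.

Emit:
play_rows([
  {"offset": [0,0,0],"rot": [0,0,0],"jaw": 36},
  {"offset": [0,0,0],"rot": [0,0,0],"jaw": 36},
  {"offset": [0,0,0],"rot": [0,0,0],"jaw": 36},
  {"offset": [0,0,-20],"rot": [0,0,0],"jaw": 40},
  {"offset": [0,0,-70],"rot": [0,0,0],"jaw": 45},
])

```text
clock: 17.32
eef_pos: [0.607, -0.1198, 0.1805]
eef_rot: [155.5, -3.6, 83.6]
wrist_force: [0.6, 0.6, 1.5]
opening: 0.0452
grasp_force: 0.0
```

Emit:
play_rows([
  {"offset": [0,0,-30],"rot": [0,0,0],"jaw": 45},
  {"offset": [0,0,-60],"rot": [0,0,0],"jaw": 45},
  {"offset": [0,0,-60],"rot": [0,0,0],"jaw": 45},
  {"offset": [0,0,-60],"rot": [0,0,0],"jaw": 45},
  {"offset": [0,0,-60],"rot": [0,0,0],"jaw": 45},
])

```text
clock: 17.95
eef_pos: [0.5826, -0.1206, 0.2349]
eef_rot: [155.4, -3.6, 83.6]
wrist_force: [0.1, 0.5, -0.5]
opening: 0.0448
grasp_force: 0.0
```

Run:
```python
from h import *; from blades import blades
for n in ('wrist','scene'):
    im,d,W,K,T=cloud(n); blades(n,W,im); cv2.imwrite(f'pics/end_{n}.png',im[:,:,::-1])
```

```text
wrist blade 408 rect [ 5.4 67.2] [22.8 12. ] th 1.4 nmax 0.0605
wrist blade 484 rect [ 5.3 -2.1] [12.  42.4] th 179.0 nmax 0.0605
wrist blade 520 rect [  5.1 -80.9] [42.9 11.9] th 0.3 nmax 0.0604
scene blade 66 rect [  7.6 -80.6] [43.7 16.2] th 0.3 nmax 0.0586
scene blade 63 rect [7.5 0.4] [15.3 42. ] th 179.2 nmax 0.0612
scene blade 66 rect [ 7.8 80.3] [14.7 41.8] th 1.0 nmax 0.0582
```

View pics/end_wrist.png

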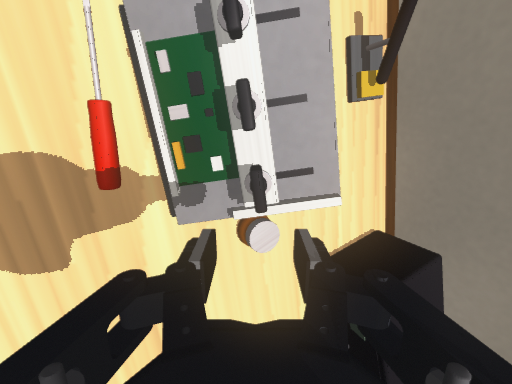

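The view shows all three blades, at (233, 15), (245, 103) and (260, 188), in line with the bar. The bar is against the board edge, and the jar and screwdriver are undisturbed.

```bash
python3 -c "
from station import ctrl
print(ctrl.hand_in())"
```

```text
the job is handed in; nothing more can be done
None
```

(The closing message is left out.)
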